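# Lock the tube carousel with its spring clip

### The job

Lock the tube carousel onto its rotator: press the raised carousel all the way down on its spindle, then fetch the larger of the two spring clips, lay it flat on the carousel in front of the spindle and let go of it, and push it sideways from behind until it snaps fully home round the spindle's groove. Do not shift the smaller clip, the brown bottle or the teal tube rack.

Things in the scene. Friction and masses are not known exactly. Their poses are not given: they have to be found in the camera images.
- rotator: bench tube rotator, fixed: white square housing 130 x 130 x 45 mm. Origin: centre of its underside, on the spindle's upright axis (z up); -x is its front with dial and display. On top sits the round grey carousel, 180 mm across, 10 mm thick
- carousel (a joint): height of the carousel on its spindle, m: 0 = raised, 0.010 = pressed fully down. Its top lies 0.080 m minus this value above the bench. It slides straight down when pressed anywhere with about 4 to 8 N, stays where it is left, and does not turn. Raised, it hides the groove
- spindle_seat (a point): point on the spindle axis at the bottom of its groove, 70 mm above the bench, where the top of the fully lowered carousel lies. The steel spindle has a groove 24 mm in diameter from here to 8 mm above, then a head 32 mm in diameter and 10 mm high (top 18 mm above this point). Axes as the rotator's
- clip: the larger spring clip, to be fitted (60 g): two springy jaws of 6 mm steel wire curve round the origin (inner diameter 25 mm). Origin: centre of the wire circle, on the underside (z up); mouth to +x. Pushed mouth first at the spindle along the lowered carousel, the jaws spread and snap round the groove at 5 to 20 N; seated, its origin lies on spindle_seat, pointing any way round
- clip_tab (a point): centre of the larger clip's upright grey push tab, a block 10 mm (clip's x) by 26 mm (y) by 16 mm high, 26 mm behind the clip's origin (from x = -31 to -21 mm), 8 mm above its underside
- clip_jaw_left (a joint): spread of the clip's jaw on its +y side, rad: 0 = relaxed, about 0.1 when passing the groove; springs back to 0
- clip_jaw_right (a joint): the same for the jaw on its -y side
- small_clip: a smaller clip of the same shape, 0.65 times the size in all directions (30 mm wide, tab 17 mm wide), too small for this spindle; stays where it lies. Origin and axes as on the larger clip
- amber_bottle: brown bottle with a dark cap, 42 mm diameter, 88 mm high, a bystander; origin at the centre of its underside
- teal_rack: teal tube rack, 62 x 178 x 44 mm, a bystander; origin at the centre of its underside, long side along its y
- carousel_top (a point): centre of the carousel's upper face, on the spindle axis; moves down with it. Four capped tubes stand 28 mm above this face, 76 mm from the axis, at -60, 0, 30 and 90 degrees from the rotator's +x axis towards +y; the front half (-x side) is clear
- clip_mouth (a point): middle of the larger clip's mouth at its tips, 20 mm ahead (+x) of its origin, 3 mm up. The mouth is 34 mm wide here (46 mm outside) and narrows to 18 mm, 10 mm ahead of the origin

How it is judged:
On the way, in this order (a step that is already met when the one before it is completed fails the run):
1. the carousel is pressed down to within 1.5 mm of its stop (value of joint carousel above 0.0085 m), for 0.2 s.
2. the larger clip lies flat on the carousel, not yet round the spindle, with the fingers off it (horizontal distance between clip and spindle_seat between 0.02 and 0.095 m and z of clip in the frame of spindle_seat between -0.003 and 0.004 m and angle between clip's own z axis and vertical below 0.15 rad and contact force between the fingers and clip below 0.1 N), for 0.2 s.
At the end, for the whole second after the job is handed in: The carousel is down to within 1.5 mm of its stop; the larger clip is snapped round the groove with its origin within 3 mm of the spindle axis, flat on the carousel (within 3 to 4 mm of height and 0.12 rad), its jaws sprung back (under 0.05 rad) and at rest (value of joint carousel above 0.0085 m and horizontal distance between clip and spindle_seat below 0.003 m and z of clip in the frame of spindle_seat between -0.003 and 0.004 m and angle between clip's own z axis and vertical below 0.12 rad and value of joint each of clip_jaw_left, clip_jaw_right below 0.05 rad and linear speed of clip below 0.02 m/s); the robot touches nothing.
It fails at once if the smaller clip is shifted by more than 30 mm (distance of small_clip from where it was at the start of the episode above 0.03 m).
It fails at once if the brown bottle is shifted by more than 30 mm (distance of amber_bottle from where it was at the start of the episode above 0.03 m).
It fails at once if the teal rack is shifted by more than 30 mm (distance of teal_rack from where it was at the start of the episode above 0.03 m).
It also fails if it takes over 72 s, if anything falls off the work surface, if the arm or the gripper's body presses on something with over 40 N, if the wrist force passes 120 N, or if a joint passes its speed limit or range.

### The arm

A 7-joint arm with a two-finger parallel gripper is mounted at the origin on a cart in front of the work surface, level with it; the furniture and walls round the work are solid. World frame = base frame: x ahead of the robot, y to its left, z up, the work surface at z = 0. Lengths are in m, angles in rad, forces in N, time in s.
With the tool pointing down it reaches from about 0.4 to 0.9 m from the base axis. Payload 5.5 kg.
Tool frame: the origin (TCP) lies at the very end of the fingers, on their centre line; the grasp point (between the pads) lies 19 mm behind it; z points along the fingers, y is the line along which they close (so a half turn about z gives the same grasp; the last joint's range is limited). The gripper opens to 85 mm and grips with 20 to 120 N. Pads are 22 mm wide; open, the fingers measure 114 mm over their backs; the gripper's body (76 mm by 85 mm) begins 54 mm behind the grasp point. The pads swing forward as they close: fully open they stand 13 mm farther back than shut.
Start: joints at [-1.065, 0.501, -0.427, 1.55, 0.221, 1.138, -0.21], TCP at [0.156, 0.631, 0.231] pointing down, gripper open.
Joint ranges: [-2.88, 2.88], [-0.31, 2.03], [-1.54, 1.56], [0.2, 2.42], [-1.41, 4.55], [0.19, 2.02], [-2.57, 2.57]. Speed limits (rad/s): [2.57, 2.57, 3.14, 3.14, 3.14, 3.14, 3.14].

### API

Orientations are given as a rotation vector (axis times angle).
In Python, from rig import robot gives the robot as it stands. Calls block until the motion is done:
- robot.movep(position, orientation): joint-space move of the TCP to a pose.
- robot.move_linear(position, orientation=None, speed=0.15, contact_N=None): straight line of the TCP; orientation=None keeps the orientation; speed is the mean speed in m/s. With contact_N (N) it stops when the force on the tool has changed by that much, and returns True; else False.
- robot.set_joints(angles): joint-space move.
- robot.move_gripper(opening, grip_force=None): opening from 0.0 (shut) to 1.0 (fully open); grip_force is the grip in N (None keeps the last); returns when the fingers have stopped.
- robot.wait(seconds).
- robot.inverse_kinematics(position, orientation): joint angles nearest the present ones, or None.
- robot.sense(): the state.
- robot.grab_frame(name): name is "scene" or "top" or "wrist"; returns (picture, depth): 400x640x3 uint8, red, green, blue; 400x640 float32, m along the optical axis (not along the pixel's ray), 0 where there is no reading.
- robot.calibration(name): a dict with "fovy" (degrees; the focal length in pixels is half the picture's height over the tangent of half this angle, whatever the lens; pixels are square), "cx", "cy" (the principal point, pixels), "view" (4x4, takes a point from world to camera coordinates); the wrist camera has in their place "hand_eye" (4x4, takes a point from camera to tool coordinates, whose origin is the TCP and whose axes are the flange's). Camera axes: x right, y down, z forward; pixel columns grow to the right and rows downward; lengths in m; the calibration is good to about 2 mm. A picture is of the moment at which its call begins: read the wrist's pose just before it. calibration takes no time and is no camera call.
A pose or a line that the arm cannot do raises robot.IKError and nothing moves.
- robot.close_job(): hands the job in; it is judged then, once.
The state is a dict: "t": time; "joint_pos": joint angles; "joint_velocities": joint speeds; "tau": joint torques, N m; "ee_pos": TCP position; "ee_rot": TCP orientation; "contact_force": force on the tool from outside, world axes, zero at the start; "wrist_torque": the same for the moment, N m; "opening": opening from 0.0 (shut) to 1.0 (fully open); "finger_force": force on a finger pad.
Only numpy, scipy, OpenCV 4.12 (cv2) and the standard library are available. Lean on these libraries where they do the work, as an engineer would, in place of code of your own. Each camera call takes 0.05 s, during which the arm holds its last target. There are 200 camera calls.

## Working session

There is one attempt and no reset: what is moved stays moved. The work goes in short steps, each a Python script; the robot and the scene stay as the last script left them, time stands still between calls to the robot, and variables do not carry over. Pictures are saved under pics/ and viewed, at most 10 in all, crops included, and the job is handed in when it is done.

```bash
ls; mkdir -p pics
python3 - <<'E'
from rig import robot
import cv2,numpy as np
s=robot.sense();print(s['t'],s['ee_pos'],s['ee_rot'],s['contact_force'])
for n in("scene","top","wrist"):
    im,d=robot.grab_frame(n);cv2.imwrite(f'pics/{n}0.png',im[:,:,::-1]);np.savez(f'pics/{n}0.npz',im=im,d=d)
    c=robot.calibration(n);print(n,{k:np.round(v,4).tolist() for k,v in c.items()},(d==0).mean())
E
```

```text
pics
rig.py
0.0 [0.15614919 0.63025373 0.23029488] [-3.80349656e-01 -3.11817992e+00  2.94644763e-03] [-1.15560808 -0.36630484 -0.30113476]
scene {'fovy': 51.9337, 'cx': 319.3624, 'cy': 196.566, 'view': [[0.6188, -0.7855, 0.004, -0.3423], [-0.6032, -0.4785, -0.6381, 0.3563], [0.5031, 0.3925, -0.7699, 1.1749], [0.0, 0.0, 0.0, 1.0]]} 0.0040234375
top {'fovy': 52.2935, 'cx': 321.0019, 'cy': 198.0999, 'view': [[-0.0281, -0.9996, -0.0104, -0.0023], [-0.9961, 0.0289, -0.0831, 0.503], [0.0834, 0.008, -0.9965, 1.0678], [0.0, 0.0, 0.0, 1.0]]} 0.00387109375
wrist {'fovy': 60.5516, 'cx': 319.1586, 'cy': 202.3144, 'hand_eye': [[0.0007, -0.9611, -0.2761, 0.0703], [1.0, 0.0006, 0.0005, -0.0001], [-0.0003, -0.2761, 0.9611, -0.1431], [0.0, 0.0, 0.0, 1.0]]} 0.00405078125
```

View pics/top0.png

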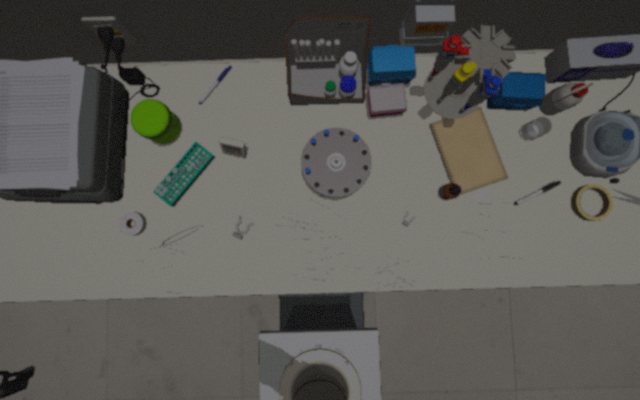

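View pics/scene0.png

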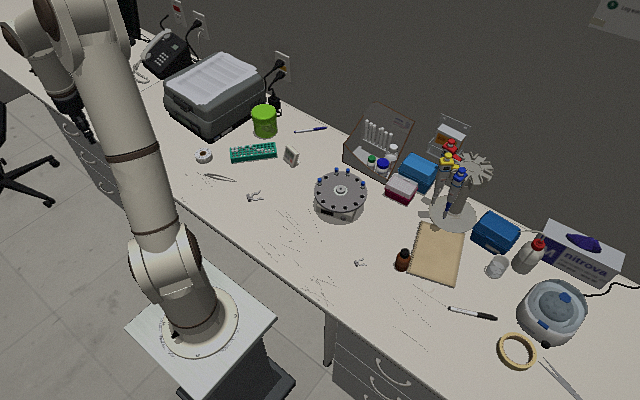

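The top view shows the rotator at about (336,162), the larger clip at (241,228), the smaller clip at (407,219), the bottle at (450,191) and the rack at (184,173). The scene view agrees. Next I'll get rough positions from the top view and look closer with the wrist camera.

```bash
cat > h.py <<'E'
from rig import robot
import cv2,numpy as np
from scipy.spatial.transform import Rotation as R
def down(phi): # tool z down, tool x along world angle phi
    return R.from_matrix(np.array([[np.cos(phi),np.sin(phi),0],[np.sin(phi),-np.cos(phi),0],[0,0,-1]])).as_rotvec()
def cam2world(name,s=None):
    c=robot.calibration(name)
    if name!='wrist': return c,np.linalg.inv(c['view'])
    T=np.eye(4);T[:3,:3]=R.from_rotvec(s['ee_rot']).as_matrix();T[:3,3]=s['ee_pos']
    return c,T@c['hand_eye']
def ray(c,T,px,z):
    px=np.atleast_2d(px).astype(float);f=200/np.tan(np.radians(c['fovy']/2))
    d=np.c_[(px[:,0]-c['cx'])/f,(px[:,1]-c['cy'])/f,np.ones(len(px))]@T[:3,:3].T
    o=T[:3,3];return o+d*((z-o[2])/d[:,2])[:,None]
def proj(c,T,P):
    f=200/np.tan(np.radians(c['fovy']/2));q=(np.atleast_2d(P)-T[:3,3])@T[:3,:3]
    return np.c_[q[:,0]/q[:,2]*f+c['cx'],q[:,1]/q[:,2]*f+c['cy']]
def shot(tag):
    s=robot.sense();im,d=robot.grab_frame('wrist')
    cv2.imwrite(f'pics/{tag}.png',im[:,:,::-1]);np.savez(f'pics/{tag}.npz',im=im,d=d,ee_pos=s['ee_pos'],ee_rot=s['ee_rot'])
E
python3 - <<'E'
from h import *
c,T=cam2world('top')
for n,p,z in(('spindle',(336,161),.09),('clip',(241,230),.005),('small',(407,219),.003),('bottle',(450,191),.08),('rack',(184,173),.04)):print(n,ray(c,T,p,z).round(3))
cx,cy=ray(c,T,(241,230),.005)[0,:2]
# camera ~ 70mm along tool x, looking back; tool x along world +x -> camera beyond clip
o=down(np.pi) 
for phi in(0,np.pi,np.pi*.75,-np.pi*.75,np.pi/2,-np.pi/2):
    q=robot.inverse_kinematics([cx,cy,.2],down(phi));print(round(phi,2),None if q is None else np.round(q,2))
q=None
E
```

```text
spindle [[ 0.59  -0.058  0.09 ]]
clip [[0.424 0.202 0.005]]
small [[ 0.441 -0.247  0.003]]
bottle [[ 0.506 -0.343  0.08 ]]
rack [[0.578 0.344 0.04 ]]
0 [-0.69  0.19  0.21  2.04 -0.05  0.92 -2.02]
3.14 [-0.26  0.2  -0.27  2.03  0.07  0.93  1.01]
2.36 [-0.37  0.19 -0.14  2.03  0.03  0.92  0.25]
-2.36 [-0.14  0.21 -0.41  2.02  0.1   0.93  1.76]
1.57 [-0.48  0.19 -0.02  2.03  0.01  0.92 -0.51]
-1.57 [-0.    0.23 -0.56  2.02  0.15  0.94  2.5 ]
```

Run:
```python
from h import *
robot.movep([.424,.202,.15],down(np.pi)); shot('w_clip')
robot.movep([.56,-.055,.25],down(np.pi)); shot('w_rot')
print(robot.sense()['t'],robot.sense()['joint_pos'])
a,b=[cv2.imread(f'pics/{n}.png') for n in('w_clip','w_rot')]
cv2.imwrite('pics/both.png',np.vstack([a,b])[:, :] if 0 else cv2.resize(np.vstack([a[50:350],b[50:350]]),None,fx=1,fy=1))
```

```text
3.2833 [ 0.18157421  0.30005565 -0.16479321  1.76289146  0.05361485  1.08446245
  1.57299147]
```

View pics/both.png

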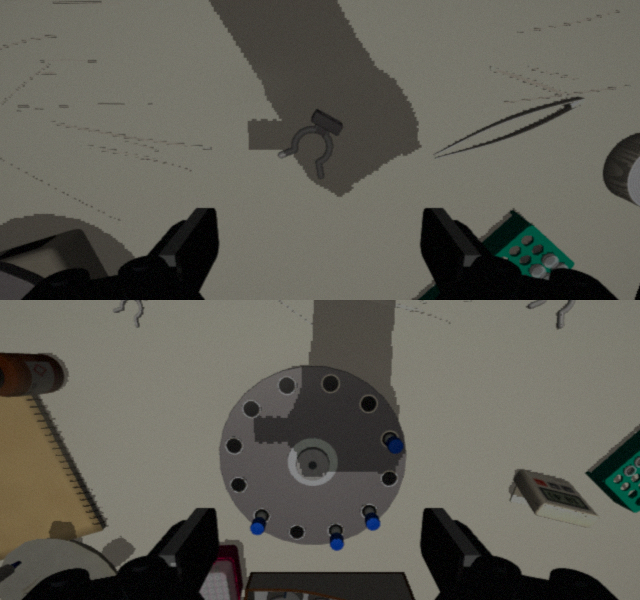

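The upper half shows the larger clip, with its tab at (327,122) in the composite and its mouth towards the lower left. The lower half shows the carousel centred at about (312,463), with blue-capped tubes at (396,445), (372,522), (336,540) and (259,525). Now I'll measure these properly.

```bash
cat > m.py <<'E'
from h import *
def load(tag):
    z=np.load(f'pics/{tag}.npz');c,T=cam2world('wrist',z);return z['im'],z['d'],c,T
def heights(d,c,T):
    v,u=np.mgrid[:400,:640];f=200/np.tan(np.radians(c['fovy']/2))
    P=np.stack([(u-c['cx'])/f*d,(v-c['cy'])/f*d,d],-1)@T[:3,:3].T+T[:3,3];return P
E
python3 - <<'E'
from m import *
im,d,c,T=load('w_clip');P=heights(d,c,T)
w=P[130:240,260:360,2];print('bench z',np.median(P[60:120,60:200,2]),'clip max',np.sort(w.ravel())[-60::10].round(4))
cr=im[130:240,260:360];hz=np.clip(w*12000,0,255).astype(np.uint8)
out=np.hstack([cv2.resize(cr[:,:,::-1],None,fx=4,fy=4,interpolation=cv2.INTER_NEAREST),cv2.cvtColor(cv2.resize(hz,None,fx=4,fy=4,interpolation=cv2.INTER_NEAREST),cv2.COLOR_GRAY2BGR)])
cv2.imwrite('pics/clipcrop.png',np.clip(out.astype(int)*(1.8),0,255).astype(np.uint8))
tab=(P[...,2]>.011)&(P[...,2]<.03);tab[:130]=0;tab[240:]=0;tab[:,:260]=0;tab[:,360:]=0
t=P[tab];print('tab n',tab.sum(),t.mean(0).round(4)); r=cv2.minAreaRect((t[:,:2]*1e3).astype(np.float32));print(r)
# rotator
im,d,c,T=load('w_rot');P=heights(d,c,T)
z=P[...,2];m=(z>.070)&(z<.086);m[:,:200]=0;m[:,430:]=0
m=m.astype(np.uint8);n,l,st,ce=cv2.connectedComponentsWithStats(m);k=1+st[1:,4].argmax();print('car n',st[k],ce[k],'z',np.median(z[l==k]).round(4))
cn=max(cv2.findContours((l==k).astype(np.uint8),0,1)[0],key=cv2.contourArea)[:,0]
h=cv2.convexHull(cn)[:,0];X=ray(c,T,h,.08)
def circ(X):
    x=np.linalg.lstsq(np.c_[2*X[:,:2],np.ones(len(X))],(X[:,:2]**2).sum(1),rcond=None)[0];return x[:2],np.sqrt(x[2]+x[:2]@x[:2])
print('carousel circle',circ(X))
hsv=cv2.cvtColor(im,cv2.COLOR_RGB2HSV);b=cv2.inRange(hsv,(105,150,60),(130,255,255));n,l,st,ce=cv2.connectedComponentsWithStats(b)
for i in range(1,n):
    if st[i,4]>30:print('cap',ce[i],st[i,4],ray(c,T,ce[i],.105)[0].round(4),np.median(z[l==i]).round(4))
hd=(z>.092)&(np.hypot(P[...,0]-.59,P[...,1]+.058)<.03);print('head',hd.sum(),P[hd].mean(0) if hd.any() else 0, np.median(z[hd]) if hd.any() else 0)
hz=z[205:225,300:325];print(np.median(hz),hz.max())
E
```

```text
bench z 0.0005011359109222957 clip max [0.0177 0.0185 0.2933 0.2933 0.2933 0.2933]
tab n 407 [0.4081 0.2098 0.0161]
((408.534423828125, 209.95338439941406), (25.932897567749023, 10.685066223144531), 61.25095748901367)
car n [  220   116   187   179 24574] [311.55163994 203.49186132] z 0.0793
carousel circle (array([ 0.5880239 , -0.05866691]), np.float64(0.08909546815191857))
cap [395.52816901 196.        ] 142 [0.5657 0.0138 0.105 ] 0.1072
cap [372.56060606 273.37121212] 132 [ 0.64   -0.0027  0.105 ] 0.1072
cap [256.80620155 278.02325581] 129 [ 0.6451 -0.1104  0.105 ] 0.1073
cap [336.31666667 293.70833333] 120 [ 0.6613 -0.036   0.105 ] 0.1073
head 0 0 0
0.08862391649377746 0.3925206050920877
```

View pics/clipcrop.png

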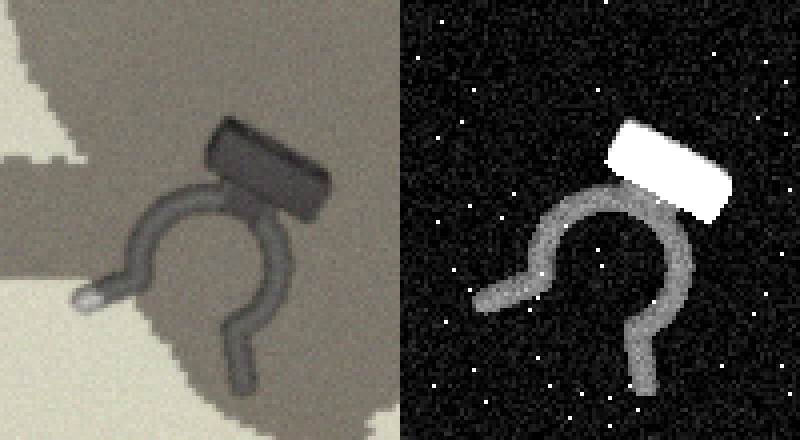

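The tab measures 25.9 x 10.7 mm, the carousel top is at 0.079 and its radius is 89 mm, and the caps sit at r≈76 mm. All of this matches the given sizes. Next: press the carousel and fetch the clip.

Run:
```python
from m import *
im,d,c,T=load('w_rot');P=heights(d,c,T);z=P[...,2]
g=(np.hypot(P[...,0]-.588,P[...,1]+.0587)<.03)&(z>.084)&(z<.092);r=cv2.minEnclosingCircle((P[g][:,:2]*1e3).astype(np.float32));print('head',g.sum(),P[g].mean(0).round(4),r)
im,d,c,T=load('w_clip');P=heights(d,c,T);z=P[...,2]
g=(z>.0035)&(z<.0095);g[:130]=0;g[240:]=0;g[:,:260]=0;g[:,360:]=0;g=cv2.morphologyEx(g.astype(np.uint8),cv2.MORPH_OPEN,np.ones((3,3)))>0
w=P[g][:,:2].mean(0);t=np.array([.40853,.20995]);print('wire mean',w,'yaw from tab->wire',np.degrees(np.arctan2(*(w-t)[::-1])))
S=np.array([.588,-.0587]);a=np.radians(200)
robot.move_gripper(0)
p=S+.050*np.array([np.cos(a),np.sin(a)]);o=down(np.radians(200))
robot.movep([*p,.11],o)
print('contact',robot.move_linear([*p,.066],speed=.04,contact_N=18));s=robot.sense();print(s['ee_pos'],s['contact_force'])
robot.wait(.3);print(robot.sense()['ee_pos'])
robot.move_linear([*p,.15],speed=.2)
o=down(np.radians(151.2));robot.move_gripper(.75)
robot.movep([*t,.10],o);robot.move_linear([*t,.02],speed=.15);s=robot.sense();print(s['t'],s['ee_pos'],s['joint_pos'].round(2))
shot('w_pre')
```

```text
head 860 [ 0.5876 -0.0587  0.0884] ((588.301025390625, -58.63901138305664), 15.80324935913086)
wire mean [0.43143383 0.19674713] yaw from tab->wire -29.961219245404983
contact True
[ 0.54074018 -0.07577529  0.07009833] [-2.24648343  0.23316985  8.94020158]
[ 0.54073032 -0.07577744  0.07009653]
9.0833 [0.40908743 0.20979639 0.02027201] [-0.42  0.49 -0.14  2.16  0.13  0.5   0.41]
```

View pics/w_pre.png

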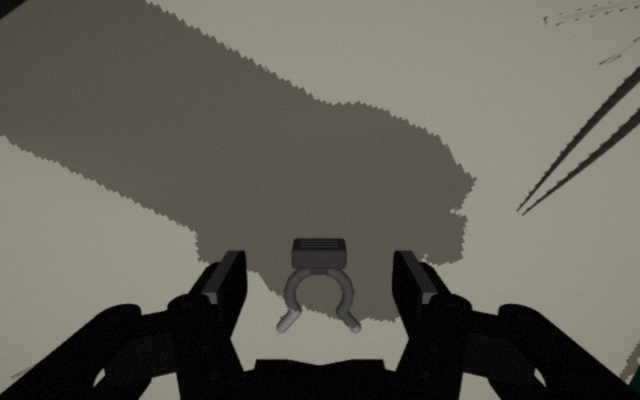

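The carousel is down, with the fingertips at z = 0.0701. The picture shows the tab (293–347, 240–268) centred and square between the open fingers at columns 245 and 393. Gripping it now and placing it.

Run:
```python
from h import *
t=np.array([.40853,.20995]);S=np.array([.588,-.0587]);a=np.radians(15);u=np.array([np.cos(a),np.sin(a)])
print(robot.move_linear([*t,.004],speed=.06,contact_N=8));z0=robot.sense()['ee_pos'][2]
robot.move_gripper(0,40);s=robot.sense();print('grip',z0,s['ee_pos'],s['opening'],s['finger_force'])
robot.move_linear([*t,.14],speed=.15);s=robot.sense();print('lifted',s['opening'],s['finger_force'])
shot('w_lift')
p=S-.078*u;o=down(np.pi+a)
robot.movep([*p,.14],o);robot.move_linear([*p,.09],speed=.15)
shot('w_over');s=robot.sense();print(s['t'],s['ee_pos'],s['opening'],s['joint_pos'].round(2))
a,b=[cv2.imread(f'pics/{n}.png') for n in('w_lift','w_over')]
cv2.imwrite('pics/both2.png',np.vstack([a[150:],b[50:]]))
```

```text
False
grip 0.003650645864805204 [0.40867531 0.21007436 0.00433608] 0.28496985973055405 39.24299418926239
lifted 0.28760023183481115 39.26894009113312
12.8917 [ 0.51329173 -0.07818006  0.0906212 ] 0.2862254392095354 [ 0.2   0.43 -0.12  2.    0.08  0.72  1.87]
```

View pics/both2.png

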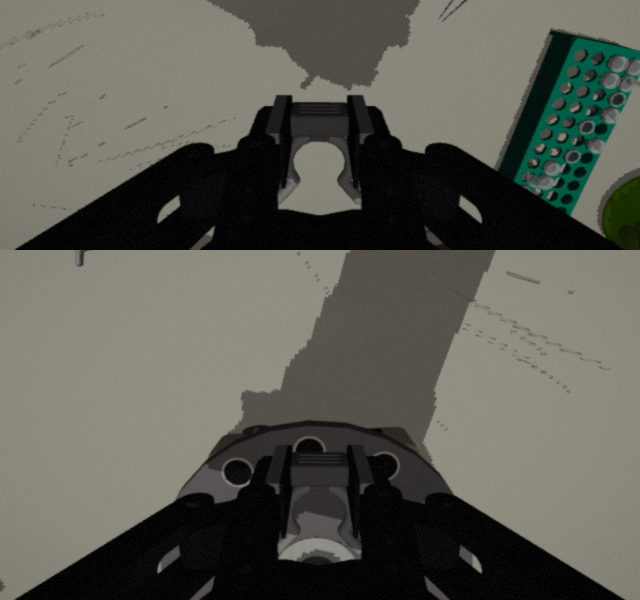

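The clip is held square, with its mouth towards the spindle. In the lower picture the spindle collar is at (318,550), centred between the jaws. Laying it down.

Run:
```python
from h import *
S=np.array([.588,-.0587]);a=np.radians(15);u=np.array([np.cos(a),np.sin(a)]);p=S-.078*u
print(robot.move_linear([*p,.0725],speed=.025,contact_N=4));s=robot.sense();print(s['ee_pos'],s['contact_force'])
robot.move_gripper(.6);robot.wait(.3)
robot.move_linear([*p,.10],speed=.1);q=S-.10*u
robot.move_linear([*q,.15],speed=.2);shot('w_laid');print(robot.sense()['t'])
from m import load,heights
im,d,c,T=load('w_laid');P=heights(d,c,T);z=P[...,2]
r=np.hypot(P[...,0]-S[0],P[...,1]-S[1])
m=(z>.081)&(z<.092)&(r>.04)&(r<.1);m=cv2.morphologyEx(m.astype(np.uint8),cv2.MORPH_OPEN,np.ones((3,3)))>0
t=P[m];R_=cv2.minAreaRect((t[:,:2]*1e3).astype(np.float32));print('tab',t.mean(0),R_)
h=(z>.084)&(z<.093)&(r<.02);print('head',P[h].mean(0));k=(r>.03)&(r<.06)&(z>.06)&(z<.085);print('car z',np.percentile(z[k],[10,25,50]))
```

```text
True
[ 0.5124359  -0.07895196  0.07430862] [-1.51556343 -0.35810619  5.99059399]
15.075
tab [ 0.5115004  -0.07859181  0.08603796] ((512.2774658203125, -78.39140319824219), (11.21898078918457, 25.24479103088379), 15.787270545959473)
head [ 0.58438876 -0.05976928  0.08831937]
car z [0.06991361 0.07029274 0.07072668]
```

View pics/w_laid.png

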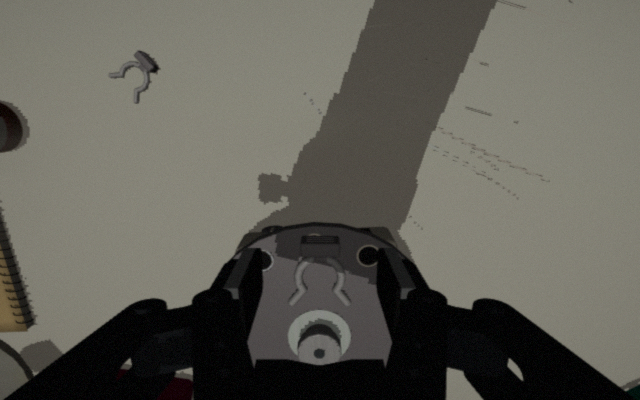

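The clip lies flat and free with its tab at (320,245), and the mouth is aimed straight at the spindle head at (319,348). The carousel top reads 0.0705. Pushing it home from behind with closed fingers.

Run:
```python
from h import *
S=np.array([.588,-.0587]);t=np.array([.5122,-.0786]);u=S-t;u/=np.linalg.norm(u);o=down(np.pi+np.arctan2(u[1],u[0]))
rep=lambda n:(lambda s:print(n,s['t'],'dist',round(float((S-s['ee_pos'][:2])@u),4),s['ee_pos'][2].round(4),'F',(s['contact_force'][:2]@u).round(2)))(robot.sense())
b=S-.125*u
robot.movep([*b,.15],o);robot.move_gripper(0);robot.move_linear([*b,.0735],speed=.15);rep('behind')
for D in(.075,.060,.050,.045,.042,.040):
    k=robot.move_linear([*(S-D*u),.0735],speed=.04,contact_N=32);rep((D,k))
    if k:break
robot.move_linear([*(S-.075*u),.0735],speed=.1)
robot.move_linear([*(S-.100*u),.15],speed=.2);shot('w_push')
from m import load,heights
im,d,c,T=load('w_push');P=heights(d,c,T);z=P[...,2];r=np.hypot(P[...,0]-S[0],P[...,1]-S[1])
m=(z>.081)&(z<.092)&(r>.018)&(r<.07);m=cv2.morphologyEx(m.astype(np.uint8),cv2.MORPH_OPEN,np.ones((3,3)))>0
v=P[m];print('tab',v.mean(0),cv2.minAreaRect((v[:,:2]*1e3).astype(np.float32)))
```

```text
behind 16.5167 dist 0.1246 0.0738 F 0.31
(0.075, False) 17.9167 dist 0.0752 0.0735 F -0.96
(0.06, False) 18.4417 dist 0.0597 0.0734 F -0.37
(0.05, False) 18.8417 dist 0.0494 0.0736 F 0.05
(0.045, False) 19.1167 dist 0.0442 0.0737 F 0.5
(0.042, False) 19.3667 dist 0.0417 0.0735 F -0.87
(0.04, False) 19.6167 dist 0.0408 0.0733 F -3.38
tab [nan nan nan] ((0.0, 0.0), (0.0, 0.0), 0.0)<stdin>:14: RuntimeWarning: Mean of empty slice.
  ret = um.true_divide(
```

View pics/w_push.png

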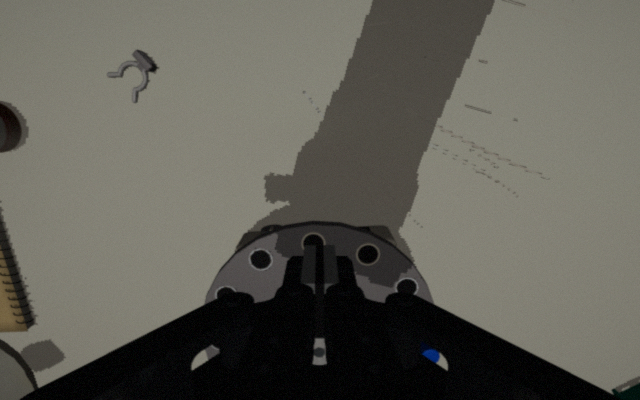

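The closed gripper hides the clip. The final push force was only about 3 N, so I'll open and look from further back.

```bash
cat > look.py <<'E'
from m import *
def look(tag):
    S=np.array([.588,-.0587]);u=np.array([np.cos(.2557),np.sin(.2557)])
    robot.move_gripper(1);robot.movep([*(S-.13*u),.2],down(np.pi+.2557));shot(tag)
    im,d,c,T=load(tag);P=heights(d,c,T);z=P[...,2];r=np.hypot(P[...,0]-S[0],P[...,1]-S[1])
    m=(z>.0805)&(z<.092)&(r>.018)&(r<.085);m=cv2.morphologyEx(m.astype(np.uint8),cv2.MORPH_OPEN,np.ones((3,3)))>0
    v=P[m]
    if len(v):
        v=v[(v[:,:2]-S)@u<0];t=v[:,:2]-S;print('tab n',len(v),'along',(t@u).min(),(t@u).max(),'lat',(t@[-u[1],u[0]]).min(),(t@[-u[1],u[0]]).max(),'z',v[:,2].max(),cv2.minAreaRect((v[:,:2]*1e3).astype(np.float32)))
    h=(z>.084)&(z<.093)&(r<.0165);print('head',P[h].mean(0),h.sum());k=(r>.05)&(r<.07)&(z>.06)&(z<.085);print('car z',np.median(z[k]),'t',robot.sense()['t'])
    x,y=proj(c,T,[*S,.08])[0].astype(int);cr=im[max(0,y-75):y+75,x-100:x+100];cv2.imwrite(f'pics/{tag}_c.png',cv2.resize(cr[:,:,::-1],None,fx=4,fy=4))
E
python3 -c "from look import *;look('w_l1')"
```

```text
tab n 455 along -0.03144540655107025 -0.0035908722423890235 lat -0.013042636819070514 0.07966885448217756 z 0.09175776970254845 ((561.5039672851562, -31.002761840820312), (13.939628601074219, 95.26556396484375), 2.619580030441284)
head [ 0.58642754 -0.05910587  0.08831728] 923
car z 0.07067748389946729 t 21.8917
```

View pics/w_l1_c.png

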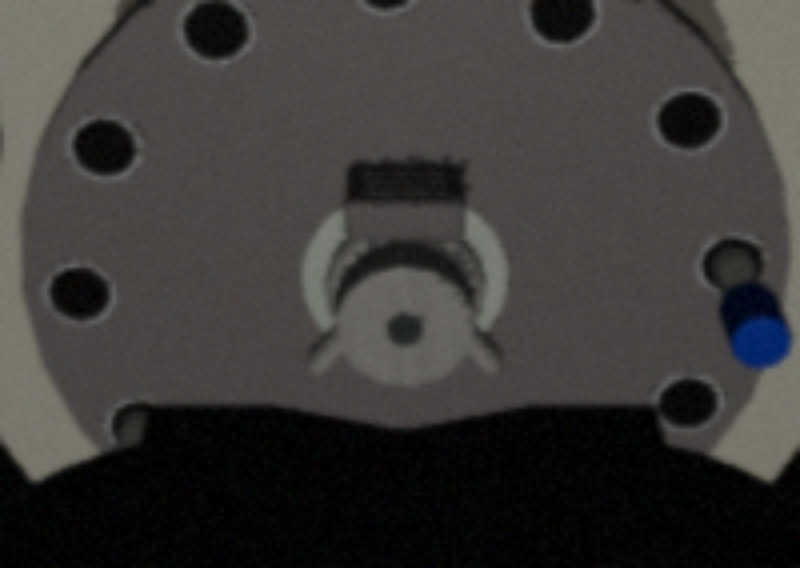

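The tips stand past the spindle on both sides, and the tab's back face is 31.4 mm from the axis (31 expected when seated). I'll confirm with one firm push, then recheck.

Run:
```python
from look import *
S=np.array([.588,-.0587]);u=np.array([np.cos(.2557),np.sin(.2557)]);o=down(np.pi+.2557)
robot.move_gripper(0);robot.movep([*(S-.07*u),.12],o);robot.move_linear([*(S-.07*u),.0735],speed=.1)
k=robot.move_linear([*(S-.034*u),.0735],speed=.03,contact_N=22);s=robot.sense();print(k,'dist',(S-s['ee_pos'][:2])@u,s['contact_force'][:2]@u)
robot.move_linear([*(S-.07*u),.0735],speed=.1);robot.move_linear([*(S-.09*u),.15],speed=.2)
look('w_l2')
```

```text
False dist 0.040627689929331495 -15.427837193757306
tab n 460 along -0.0315046014810103 -0.0038835594517457406 lat -0.013002001198336903 0.07956932962263683 z 0.09164097870691057 ((561.289794921875, -31.12192153930664), (14.319220542907715, 95.02906799316406), 2.9975950717926025)
head [ 0.58641007 -0.05908333  0.08834851] 927
car z 0.07070711096929014 t 27.3583
```

View pics/w_l2_c.png

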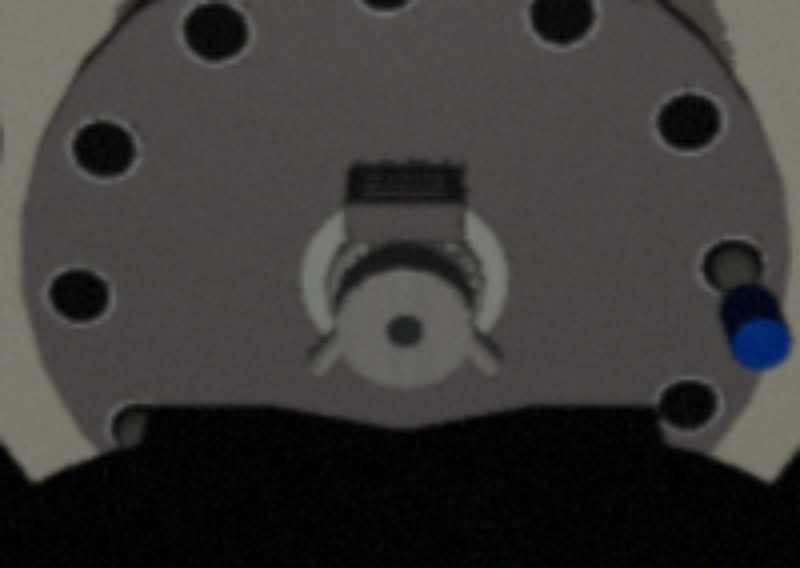

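The clip did not move under a 15 N push: commanded to 34 mm, the fingers stalled at 40.6 mm. The tab's back face is still 31.5 mm from the axis, and the carousel is down. Handing in.

```bash
python3 -c "
from rig import robot
print(robot.sense()['contact_force']);print(robot.close_job())"
```

```text
[ 0.46282872 -0.07676083 -0.45407667]
the job is handed in; nothing more can be done
None
```

The carousel is pressed fully down and the larger clip is snapped round the spindle groove, by my camera and force checks; the job is handed in at about 27 s and no verdict was returned.

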